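# Switch on the microscope lamp supply at its pull-to-unlock bat

## Task

Switch on the microscope's lamp supply, the wide white case with the dial and cooling fins: pull its locking bat outward along its stem until the cross-pin clears the tooth, flip it over to the far side, and let it sink back fully into the far notch, then let go. Leave the bat of the small plain camera supply as it is.

Things in the scene. Friction and masses are not known exactly. Their poses are not given: they have to be found in the camera images.
- lamp_bat (a point): Grip centre of the lamp supply's bat (fixed white case 170x150x70 mm, with dial and fins on top). Grip: round aluminium knob 30 mm long, 12 mm wide below, 18 at the top, on a 10 mm stem. Point: 75 mm from the pivot (+ pull), 15 mm under the knob's end, about 143 mm above the bench. z: outward along the stem; y: along the level hinge axle (fixed); it swings in its x-z plane, towards its +x.
- lamp_swing (a joint): Swing about the axle, whose centre is 76 mm above the bench, rad: 0 (off) leaning 0.45 to the case's front, roughly to the robot (case turned up to 0.5 either way); 0.45 upright; 0.90 (on) leaning 0.45 to the back. Light friction, stays where left. When pushed in, a steel cross-pin on the stem is stopped by a tooth 0.15 from either end. Pin, cheek plates, dial, fins: all below 115 mm.
- lamp_pull (a joint): How far the bat is pulled out along its stem, m: 0 pushed in, 0.020 at the stop. A spring draws it in (2 N at 0, 6 N at 0.020). The 42 mm cross-pin, 30 mm from the pivot, passes the tooth when pulled 0.010 or more; 0.015 is a good pull, kept through the arc. It sinks in again only within 0.15 rad of either end of the swing.
- camera_bat (a point): Grip centre of the camera supply's bat: same size, height, axes and mechanism. Its white case is smaller and plain, 110x90x70 mm, no dial or fins. The two cases stand side by side, 0.3 to 0.5 m apart; either may be the left one. Leave this bat alone.
Not all that is in view belongs to the job. What is shaped like the part that bears lamp_bat but blue or turquoise is not meant.

How it is judged:
On the way:
1. the lamp bat is pulled out of its front notch (value of joint lamp_pull above 0.007 m and value of joint lamp_swing below 0.45 rad), for 0.05 s.
At the end, for the whole second after the job is handed in: The lamp bat leans to the back (swing over 0.70 of 0.90 rad), has sunk back into the far notch (pulled out less than 4 mm) and is still; the camera supply's bat is within 15 mm of where it was (value of joint lamp_swing above 0.7 rad and value of joint lamp_pull below 0.004 m and velocity of joint lamp_swing between -0.1 and 0.1 rad/s and distance of camera_bat from where it was at the start of the episode below 0.015 m); the robot touches nothing.
It fails at once if the lamp bat is forced across the tooth without being pulled out (value of joint lamp_swing between 0.38 and 0.52 rad and value of joint lamp_pull below 0.005 m).
It fails at once if the camera supply's bat is moved (distance of camera_bat from where it was at the start of the episode above 0.015 m).
It also fails if it takes over 32 s, if anything falls off the work surface, if the arm or the gripper's body presses on something with over 40 N, if the wrist force passes 120 N, or if a joint passes its speed limit or range.

## Robot

A 7-joint arm with a two-finger parallel gripper is mounted at the origin on the work surface. World frame = base frame: x ahead of the robot, y to its left, z up, the work surface at z = 0. Lengths are in m, angles in rad, forces in N, time in s.
With the tool pointing down it reaches from about 0.35 to 0.775 m from the base axis. Payload 3.1 kg.
Tool frame: the origin (TCP) lies between the finger pads; the fingertips stand ahead of it and the grasp point (between the pads) lies 11 mm behind it (manip.tip_extent is the z of the fingertips in the tool frame, in m); z points along the fingers, y is the line along which they close (so a half turn about z gives the same grasp; the last joint's range is limited). The gripper opens to 85 mm and grips with 20 to 120 N. Pads are 22 mm wide; open, the fingers measure 114 mm over their backs; the gripper's body (76 mm by 85 mm) begins 54 mm behind the grasp point. The pads swing forward as they close: fully open they stand 13 mm farther back than shut.
Start: joints at [-1.218, 0.311, 0.014, 1.512, -0.004, 1.319, -0.027], TCP at [0.212, 0.508, 0.239] pointing down, gripper open.
Joint ranges: [-2.7, 2.7], [-0.3, 1.91], [-1.27, 1.3], [0.12, 2.57], [-1.44, 4.58], [0.2, 2.03], [-3.05, 3.05]. Speed limits (rad/s): [2.79, 2.79, 3.14, 3.14, 3.14, 3.14, 3.14].

## Interface

Orientations are given as [roll, pitch, yaw] about the fixed x, y, z axes, in that order (R = Rz(yaw) Ry(pitch) Rx(roll)).
In Python, from workcell import manip gives the robot as it stands.
- The arm moves only by the shell command python3 -m crank 'ROWS' [OPENING] [FORCE]. ROWS is JSON, a list that holds one entry, the list of rows, each a list of 6 numbers: the shift along the tool's x, y, z in units of 25 mm (1.0 is 25 mm), then the turn, a rotation vector about the tool's x, y, z in units of 6 degrees (1.0 is 6 degrees). A call has 1 to 20 rows; each row shifts and turns the commanded pose from where the row before left it, along the tool's axes as they then stand; what a row does not reach is not made up. A row lasts 1/10 s, in which the tool goes at most 50 mm and 8.59 degrees, less where a joint would pass 70% of its speed; a pose out of reach is approached as far as the arm can. A call is refused whole if a number of a shift passes 1 or a number of a turn 1, either way. A call with a gripper value outside its range is refused whole. OPENING is the finger opening in mm, from 0 to 85.4, set as the call begins (- or left out, the last holds). The fingers move at their own pace and stop on an object; FORCE is the grip in N (left out, the last holds). Time passes only in rows, so rows that do not move let the fingers close. It gives the time, the measured TCP pose, the force, the opening and the grip force at its end, in the units of the state.
- manip.get_obs(): the state, without advancing time (a new reading comes with each control period).
- manip.capture(name): name is "scene" or "top" or "wrist"; returns the picture (420x560x3 uint8, red, green, blue); there is no depth.
- manip.calibration(name): a dict with "intrinsics" (3x3 intrinsics, pixels), "k1" (the pictures are not rectified: a ray, as slopes to the right and down, at radius r is drawn at 1 + k1 r^2 times it, then the intrinsics apply), "R" (3x3) and "t" (3): a world point X has camera coordinates R X + t; the wrist camera has in their place "tool_from_camera" (4x4, takes a point from camera to tool coordinates, whose origin is the TCP and whose axes are the flange's). Camera axes: x right, y down, z forward; pixel columns grow to the right and rows downward; lengths in m; the calibration is good to about 2 mm. A picture is of the moment at which its call begins: read the wrist's pose just before it. calibration takes no time and is no camera call.
- manip.sign_off(): hands the job in; it is judged then, once.
The state is a dict: "clock": time; "joints": joint angles; "qvel": joint speeds; "joint_torque": joint torques, N m; "tcp_pos": TCP position; "orientation": TCP orientation; "ft_force": force on the tool from outside, world axes, zero at the start; "ft_torque": the same for the moment, N m; "finger_gap": finger opening in m; "grasp_force": force on a finger pad.
Only numpy, scipy, OpenCV 4.12 (cv2) and the standard library are available. Lean on these libraries where they do the work, as an engineer would, in place of code of your own. Each camera call takes 0.05 s, during which the arm holds its last target. There are 200 camera calls.

## Working session

There is one attempt and no reset: what is moved stays moved. The work goes in short steps, Python scripts to look and compute and a shell command to move; the robot and the scene stay as the last step left them, time stands still between calls to the robot, and variables do not carry over. Pictures are saved under pics/ and viewed, at most 10 in all, crops included, and the job is handed in when it is done.

```bash
mkdir -p pics
python3 - <<'E'
from workcell import manip
import cv2,numpy as np
o=manip.get_obs();print(o['clock'],o['tcp_pos'],o['orientation'],manip.tip_extent)
for n in("scene","top"):
    im=manip.capture(n);cv2.imwrite(f"pics/{n}0.png",im[:,:,::-1]);c=manip.calibration(n);print(n,c)
E
```

```text
0.0 [0.21125622 0.50705517 0.23824693] [-3.13932495e+00  1.02156433e-04  2.74689218e+00] 0.008
scene {'intrinsics': array([[440.26749917,   0.        , 287.61291728],
       [  0.        , 440.26749917, 212.18336157],
       [  0.        ,   0.        ,   1.        ]]), 'k1': -0.05640447657759886, 'R': array([[ 0.13192224,  0.99121949, -0.0089689 ],
       [ 0.7632068 , -0.10734123, -0.63717599],
       [-0.63254399,  0.07721256, -0.77066616]]), 't': array([-0.02656354, -0.22811849,  1.19680757])}
top {'intrinsics': array([[389.20374177,   0.        , 275.36421959],
       [  0.        , 389.20374177, 209.09094463],
       [  0.        ,   0.        ,   1.        ]]), 'k1': -0.01018401181736273, 'R': array([[ 0.01801065, -0.99981837,  0.00623245],
       [-0.98678026, -0.01877922, -0.16097223],
       [ 0.16106003, -0.00325084, -0.98693926]]), 't': array([-0.01910327,  0.41691724,  0.76393651])}
```

View pics/scene0.png

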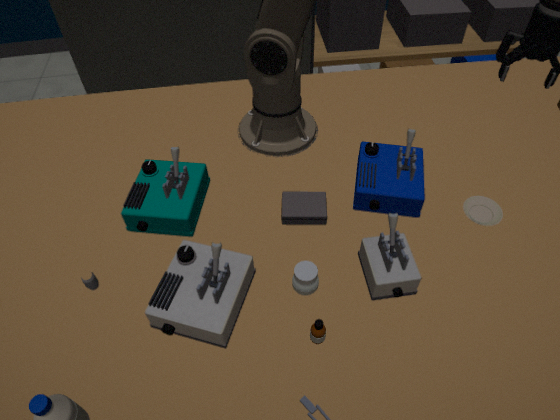

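View pics/top0.png

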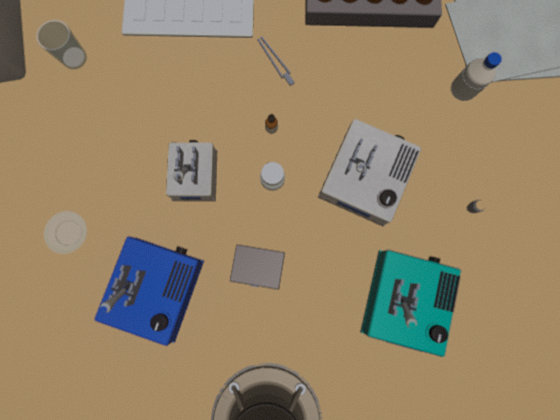

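The scene picture shows the wide white case with dial and fins at (203,290) and in the top view at (370,172). There are three look-alikes:
- small plain white case at (390,262) / (190,168)
- turquoise case at (167,195) / (412,302)
- blue case at (390,178) / (150,290)

Only the first is white with a dial and fins, so it is the lamp supply. I'll confirm it in an enlarged crop.

Run:
```python
import cv2,numpy as np
a=cv2.imread("pics/scene0.png")[235:345,145:265];b=cv2.imread("pics/top0.png")[115:225,315:425]
f=lambda i,s:cv2.convertScaleAbs(cv2.resize(i,None,fx=s,fy=s,interpolation=cv2.INTER_CUBIC),alpha=1.1)
cv2.imwrite("pics/crop.png",np.hstack([cv2.resize(f(a,3.4),(400,374)),cv2.resize(f(b,3.4),(374,374))]))
```

```text
(no output)
```

View pics/crop.png

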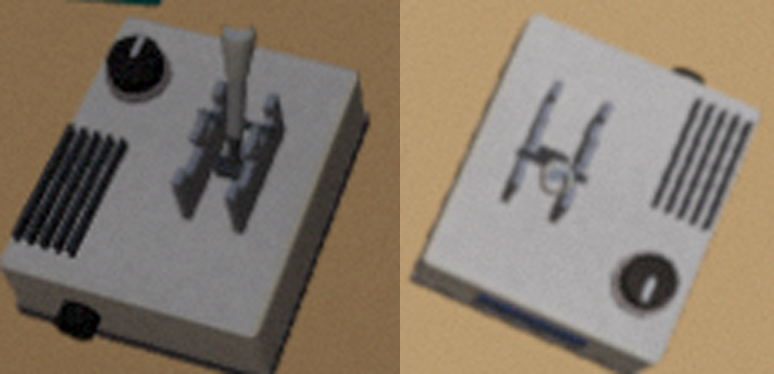

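The left crop (scene) shows the white case with black dial and fins, its bat tip at about (216,244). The right crop (top) shows the knob end at about (361,168), with the case corners visible. This is the lamp supply, and the bat leans to the robot side. Next I measure the yaw, pivot and knob.

```bash
cat > h.py <<'E'
from workcell import manip
import cv2,numpy as np
def ray(n,p):
    c=manip.calibration(n);K=c["intrinsics"]
    s=cv2.undistortPoints(np.array([[p]],float),K,np.array([c["k1"],0,0,0,0.]))[0,0]
    R,t=c["R"],c["t"];d=R.T@np.r_[s,1];return -R.T@t,d/np.linalg.norm(d)
def plane(n,p,z):
    o,d=ray(n,p);return o+d*(z-o[2])/d[2]
def tri(pa,pb):
    o,d=ray("scene",pa);q,e=ray("top",pb)
    s=np.linalg.lstsq(np.c_[d,-e],q-o,rcond=None)[0];a,b=o+s[0]*d,q+s[1]*e
    return (a+b)/2,np.linalg.norm(a-b)
E
python3 - <<'E'
from h import *
np.set_printoptions(precision=4,suppress=True)
T=lambda u,v:(315+(u-400)/3.4,115+v/3.4)
S=lambda u,v:(145+u/3.3333,235+v/3.4)
im=cv2.imread("pics/top0.png");hsv=cv2.cvtColor(im,cv2.COLOR_BGR2HSV)
m=((hsv[...,1]<45)&(hsv[...,2]>110)).astype(np.uint8);m=cv2.morphologyEx(m,cv2.MORPH_CLOSE,np.ones((13,13)))
for c in cv2.findContours(m,0,2)[0]:
    if cv2.contourArea(c)>1500:
        r=cv2.minAreaRect(c)
        if 300<r[0][0]<430 and 110<r[0][1]<230 or 160<r[0][0]<220 and 140<r[0][1]<200:
            P=np.array([plane("top",q,.07) for q in cv2.boxPoints(r)]);print(r,"\n",P,np.linalg.norm(np.diff(P,axis=0),axis=1),P.mean(0))
P=np.array([plane("top",T(*q),.07) for q in[(537,14),(760,113),(655,365),(425,262)]]);print("hand",P)
for e in(P[0]-P[3],P[1]-P[2]): print("len,yaw",np.hypot(*e[:2]),np.arctan2(e[1],e[0]))
for e in(P[0]-P[1],P[3]-P[2]): print("wid,yaw",np.hypot(*e[:2]),np.arctan2(e[1],e[0])-np.pi/2)
print("end",tri(S(238,34),T(556,178)))
# cheek plate ends, in the top view, lower far/near
for q in[(558,85),(607,107),(507,198),(556,218)]: print(plane("top",T(*q),.09))
for q in[(220,88),(272,100),(183,180),(236,200)]: print("s",plane("scene",S(*q),.09))
print("scene knob low at",S(234,95))
E
```

```text
((189.14263916015625, 168.72142028808594), (44.77513122558594, 53.93671417236328), 1.9091525077819824) 
 [[0.4354 0.2044 0.07  ]
 [0.5459 0.2079 0.07  ]
 [0.5445 0.1177 0.07  ]
 [0.4341 0.1164 0.07  ]] [0.1105 0.0901 0.1104] [0.49   0.1616 0.07  ]
((371.78350830078125, 169.7371368408203), (76.35401916503906, 81.3292236328125), 23.96249008178711) 
 [[ 0.4483 -0.0994  0.07  ]
 [ 0.6044 -0.1669  0.07  ]
 [ 0.5415 -0.3069  0.07  ]
 [ 0.3893 -0.2356  0.07  ]] [0.17   0.1534 0.1682] [ 0.4959 -0.2022  0.07  ]
hand [[ 0.6001 -0.1707  0.07  ]
 [ 0.5411 -0.3022  0.07  ]
 [ 0.3894 -0.2353  0.07  ]
 [ 0.4471 -0.1033  0.07  ]]
len,yaw 0.1671938836450925 -0.41518156539036283
len,yaw 0.16587577301992698 -0.4155421348341647
wid,yaw 0.14411573804230346 -0.4214608404025699
wid,yaw 0.1440536796912782 -0.41231329038700926
end (array([ 0.4765, -0.1613,  0.1501]), np.float64(0.0012815392909574664))
[ 0.5488 -0.1779  0.09  ]
[ 0.5361 -0.2059  0.09  ]
[ 0.481  -0.1475  0.09  ]
[ 0.4698 -0.1753  0.09  ]
s [ 0.4677 -0.1786  0.09  ]
s [ 0.4795 -0.15    0.09  ]
s [ 0.5228 -0.1996  0.09  ]
s [ 0.5385 -0.1718  0.09  ]
scene knob low at (215.20070200702008, 262.94117647058823)
```

```bash
python3 -m crank '[[[-1,-0.8,0,0,0,0.2],[-1,-0.8,0,0,0,0],[-1,-0.9,0,0,0,0],[-1,-0.9,0,0,0,0],[-1,-1,0,0,0,0],[-1,-1,0,0,0,0],[-1,-1,0,0,0,0],[-1,-1,0,0,0,0],[-1,-1,0,0,0,0],[-1,-1,0,0,0,0],[-1,-1,0,0,0,0],[-1,-1,0,0,0,0],[-1,-1,0,0,0,0],[-1,-1,0,0,0,0],[-1,-1,0,0,0,0],[-1,-1,0,0,0,0],[-0.9,-1,0,0,0,0],[-0.9,-1,0,0,0,0],[-0.8,-1,0,0,0,0],[-0.8,-1,0,0,0,0]]]' 60 30
```

```text
clock: 2.1
tcp_pos: [0.4599, -0.1326, 0.2389]
orientation: [-3.142, -0.001, 2.726]
ft_force: [0.7, -0.4, -0.1]
finger_gap: 0.0596
grasp_force: 0.0
```

```bash
python3 -m crank '[[[0,-0.4,0,0,-1,0],[0,-0.4,0,0,-1,0],[0,0,0,0,-1,0],[0,0,0,0,-1,0],[0,0,0,0,-0.3,0],[0,0,0,0,0,0],[0,0,0,0,0,0]]]'
python3 - <<'E'
from h import *
from scipy.spatial.transform import Rotation as Ro
np.set_printoptions(precision=4,suppress=True)
o=manip.get_obs();p=np.array(o['tcp_pos']);R=Ro.from_euler('xyz',o['orientation']).as_matrix()
print(o['clock'],p,R.T.round(3),o['joints'],manip.calibration("wrist"))
u=np.array([np.cos(-.416),np.sin(-.416),0]);G=np.array([.510,-.1768,.076])+.075*(-np.sin(.45)*u+[0,0,np.cos(.45)])
print("G",G,"in tool",R.T@(G-p))
im=manip.capture("wrist");cv2.imwrite("pics/w1.png",im[:,:,::-1])
c=manip.calibration("wrist");T=c["tool_from_camera"]
for r in(.04,.075,.09):
    X=np.array([.510,-.1768,.076])+r*(-np.sin(.45)*u+[0,0,np.cos(.45)])
    q=np.linalg.inv(T)@np.r_[R.T@(X-p),1];print(r,cv2.projectPoints(q[:3][None],np.zeros(3),np.zeros(3),c["intrinsics"],np.array([c["k1"],0,0,0]))[0].ravel())
E
```

```text
clock: 2.8
tcp_pos: [0.4519, -0.1499, 0.2394]
orientation: [3.141, 0.45, 2.726]
ft_force: [-1.0, -0.6, 1.0]
finger_gap: 0.0599
grasp_force: 0.0
2.8 [ 0.4519 -0.1499  0.2394] [[-0.824  0.364 -0.435]
 [ 0.404  0.915  0.   ]
 [ 0.398 -0.175 -0.9  ]] [-0.4283 -0.1951  0.5642  2.1133  0.3133  0.7773  1.1271] {'intrinsics': array([[332.173 ,   0.    , 284.5361],
       [  0.    , 332.173 , 203.0616],
       [  0.    ,   0.    ,   1.    ]]), 'k1': -0.04102501208247582, 'tool_from_camera': array([[-0.0005, -0.9447, -0.328 ,  0.085 ],
       [ 1.    , -0.0006,  0.0002,  0.0005],
       [-0.0004, -0.328 ,  0.9447, -0.1347],
       [ 0.    ,  0.    ,  0.    ,  1.    ]])}
G [ 0.4802 -0.1636  0.1435] in tool [ 0.0135 -0.0011  0.1   ]
0.04 [282.4233 178.1114]
0.075 [282.1721 190.2916]
0.09 [282.0425 196.5809]
```

View pics/w1.png

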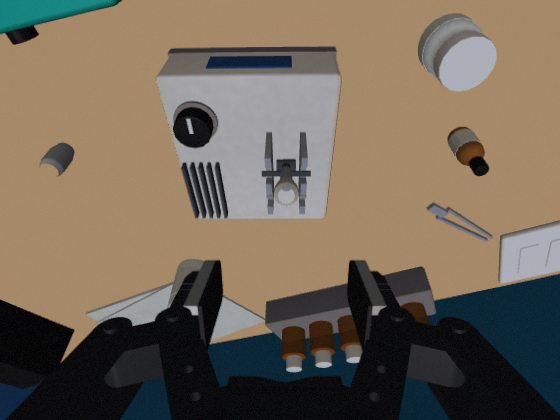

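The wrist view shows the knob end at (286,193) against a predicted (282,197), so it sits about 3 mm further in tool y and 2 mm in tool x. The plates are upright in the picture, so the yaw is right.

```bash
python3 -m crank '[[[0.3,0.07,0,0,0,0],[0.3,0,0.3,0,0,0],[0,0,0.7,0,0,0],[0,0,0.7,0,0,0],[0,0,0.5,0,0,0],[0,0,0,0,0,0],[0,0,0,0,0,0]]]'
python3 - <<'E'
from h import *
im=manip.capture("wrist");cv2.imwrite("pics/w2.png",im[:,:,::-1])
c=manip.calibration("wrist");T=np.linalg.inv(c["tool_from_camera"])
for z in(.041,.056,.071): # knob end, centre, bottom if on tool axis
    print(z,cv2.projectPoints((T@[0,0,z,1])[:3][None],np.zeros(3),np.zeros(3),c["intrinsics"],np.array([c["k1"],0,0,0]))[0].ravel())
E
```

```text
clock: 3.55
tcp_pos: [0.4617, -0.1524, 0.1827]
orientation: [-3.141, 0.449, 2.726]
ft_force: [0.8, 0.5, -0.5]
finger_gap: 0.0596
grasp_force: 0.0
0.041 [283.56328742 241.81914961]
0.056 [283.62037764 231.33646662]
0.071 [283.67026951 222.18489325]
```

View pics/w2.png

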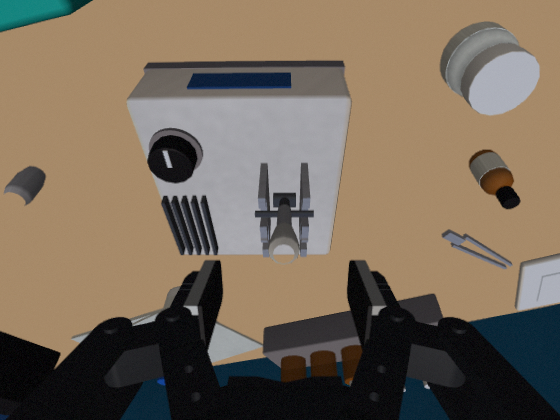

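The knob end is at (284,251), where I expected row 242, and the pin is at (285,213). The lateral fit is good. I'll triangulate x and depth across the two wrist views.

Run:
```python
from h import *
from scipy.spatial.transform import Rotation as Ro
from scipy.optimize import least_squares
np.set_printoptions(precision=4,suppress=True)
c=manip.calibration("wrist");T=np.linalg.inv(c["tool_from_camera"])
poses=[([.4519,-.1499,.2394],[3.141,.45,2.726]),([.4617,-.1524,.1827],[-3.141,.449,2.726])]
def px(X,i):
    p,e=poses[i];q=T@np.r_[Ro.from_euler('xyz',e).as_matrix().T@(X-p),1]
    return cv2.projectPoints(q[:3][None],np.zeros(3),np.zeros(3),c["intrinsics"],np.array([c["k1"],0,0,0]))[0].ravel()
R=Ro.from_euler('xyz',poses[1][1]).as_matrix()
for n,a,b in(("end",(286,193),(284,251)),("pin",(286,173),(285,213))):
    s=least_squares(lambda X:np.r_[px(X,0)-a,px(X,1)-b],[.48,-.16,.14]);print(n,s.x,s.fun,"tool",R.T@(s.x-poses[1][0]))
u=np.array([np.cos(-.416),np.sin(-.416),0])
for r in(.03,.09):
  X=np.array([.510,-.1768,.076])+r*(-np.sin(.45)*u+[0,0,np.cos(.45)]);print(r,X,px(X,0),px(X,1),R.T@(X-poses[1][0]))
print("top ray at .157",plane("top",(360.9,167.4),.157),plane("scene",(216.4,245),.157))
```

```text
end [ 0.4719 -0.1567  0.1575] [ 0.2489  0.0121 -0.1976 -0.0097] tool [0.001  0.0002 0.0275]
pin [ 0.4975 -0.1675  0.1026] [ 0.3917  0.0206 -0.3271 -0.0174] tool [-0.0003  0.0007  0.089 ]
0.03 [ 0.4981 -0.1715  0.103 ] [282.4034 175.1804] [279.9111 215.3667] [-0.0023 -0.0028  0.0896]
0.09 [ 0.4742 -0.161   0.157 ] [281.978 196.625] [278.4857 254.5652] [-0.0023 -0.0028  0.0296]
top ray at .157 [ 0.4744 -0.1604  0.157 ] [ 0.4817 -0.1599  0.157 ]
```

```bash
python3 -m crank '[[[-0.02,0.02,0.5,0,0,0],[0,0,0.5,0,0,0],[0,0,0.5,0,0,0],[0,0,0.4,0,0,0],[0,0,0.2,0,0,0],[0,0,0,0,0,0],[0,0,0,0,0,0]]]' && python3 -m crank '[[[0,0,0,0,0,0],[0,0,0,0,0,0],[0,0,0,0,0,0],[0,0,0,0,0,0],[0,0,0,0,0,0],[0,0,0,0,0,0],[0,0,0,0,0,0],[0,0,0,0,0,0]]]' 0 40
```

```text
clock: 4.3
tcp_pos: [0.4839, -0.1613, 0.1368]
orientation: [3.141, 0.451, 2.726]
ft_force: [-0.5, -0.1, -0.4]
finger_gap: 0.06
grasp_force: 0.0
clock: 5.1
tcp_pos: [0.4837, -0.1621, 0.1368]
orientation: [3.141, 0.451, 2.725]
ft_force: [-4.6, -1.5, 5.6]
finger_gap: 0.0157
grasp_force: 38.9
```

```bash
python3 -m crank '[[[0,0,-0.15,0,0,0],[0,0,-0.15,0,0,0],[0,0,-0.15,0,0,0],[0,0,-0.15,0,0,0],[0,0,0,0,0,0],[0,0,0,0,0,0],[0,0,0,0,0,0]]]'
python3 - <<'E'
from h import *
im=manip.capture("wrist")[120:400,150:430];cv2.imwrite("pics/w3.png",cv2.resize(im[:,:,::-1],None,fx=2,fy=2))
E
```

```text
clock: 5.8
tcp_pos: [0.4773, -0.1589, 0.1494]
orientation: [-3.141, 0.45, 2.726]
ft_force: [-0.0, -4.6, -5.3]
finger_gap: 0.0161
grasp_force: 39.1
```

View pics/w3.png

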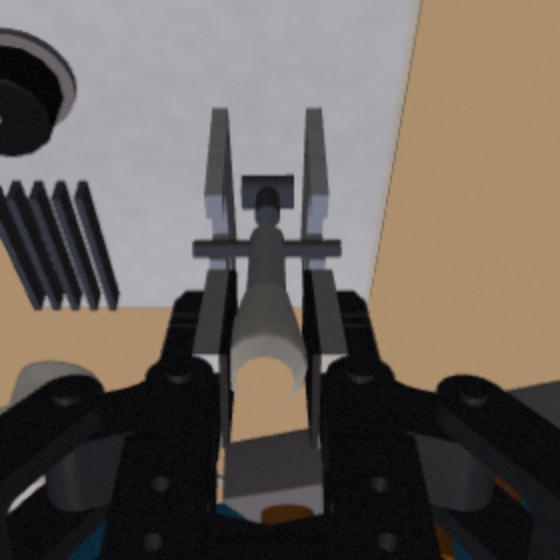

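The pads hold the knob on its sides, and the cross-pin shows at about (283,243) in the full picture, clear in front of the plates. I'll check that the pin followed the tool.

Run:
```python
from h import *
c=manip.calibration("wrist");T=np.linalg.inv(c["tool_from_camera"])
for z in(-.024,-.02,-.01,.03,.037,.044,.051): print(z,cv2.projectPoints((T@[0,0,z,1])[:3][None],np.zeros(3),np.zeros(3),c["intrinsics"],np.array([c["k1"],0,0,0]))[0].ravel())
```

```text
-0.024 [283.1783839  312.77223224]
-0.02 [283.21175249 306.59763661]
-0.01 [283.28786392 292.52943578]
0.03 [283.51578266 250.52858179]
0.037 [283.54652836 244.87705022]
0.044 [283.57523815 239.60277251]
0.051 [283.6021061  234.66949481]
```

The pin is at z≈39 mm, so the bat is out by about 13 mm. I'll add 2 mm and start the arc.

```bash
python3 -m crank '[[[0,0,-0.08,0,0,0],[-0.173,0,0.004,0,0.5,0],[-0.173,0,0.004,0,0.5,0],[-0.173,0,0.004,0,0.5,0],[-0.173,0,0.004,0,0.5,0],[-0.173,0,0.004,0,0.5,0]]]'
```

```text
clock: 6.45
tcp_pos: [0.4953, -0.1667, 0.1579]
orientation: [-3.141, 0.186, 2.727]
ft_force: [-0.1, -4.3, -5.4]
finger_gap: 0.0164
grasp_force: 39.2
```

```bash
python3 -m crank '[[[-0.173,0,-0.02,0,0.5,0],[-0.173,0,-0.01,0,0.5,0],[-0.173,0,0.004,0,0.5,0],[-0.173,0,0.004,0,0.5,0],[-0.173,0,0.004,0,0.5,0],[-0.173,0,0.004,0,0.5,0],[-0.173,0,0.004,0,0.5,0],[-0.173,0,0.004,0,0.5,0],[-0.173,0,0.004,0,0.5,0],[-0.173,0,0.004,0,0.5,0],[-0.173,0,0.004,0,0.5,0],[-0.173,0,0.004,0,0.5,0],[0,0,0,0,0,0],[0,0,0,0,0,0]]]' - 60
```

```text
clock: 7.85
tcp_pos: [0.5417, -0.1871, 0.1516]
orientation: [-3.141, -0.44, 2.726]
ft_force: [-3.9, -2.1, -5.3]
finger_gap: 0.0155
grasp_force: 58.5
```

```bash
python3 -m crank '[[[0,0,0.2,0,0,0],[0,0,0.2,0,0,0],[0,0,0.15,0,0,0],[0,0,0.05,0,0,0],[0,0,0,0,0,0],[0,0,0,0,0,0]]]' && python3 -m crank '[[[0,0,0,0,0,0],[0,0,0,0,0,0],[0,0,0,0,0,0],[0,0,0,0,0,0],[0,0,0,0,0,0],[0,0,0,0,0,0],[0,0,0,0,0,0]]]' 55 && python3 -m crank '[[[0,0,-0.4,0,0,0],[0,0,-0.7,0,0,0],[0,0,-0.7,0,0,0],[0,0,-0.7,0,0,0],[0,0,-0.7,0,0,0],[0,0,-0.6,0,0,0],[0,0,0,0,0,0],[0,0,0,0,0,0],[0,0,0,0,0,0]]]'
python3 - <<'E'
from h import *
from scipy.spatial.transform import Rotation as Ro
o=manip.get_obs();p=np.array(o['tcp_pos']);R=Ro.from_euler('xyz',o['orientation']).as_matrix()
im=manip.capture("wrist");a=manip.capture("scene")[200:380,130:430]
cv2.imwrite("pics/f.png",np.vstack([cv2.resize(im[:300,130:430],(600,600))[180:500],cv2.resize(a,(600,280))])[:,:,::-1])
c=manip.calibration("wrist");T=np.linalg.inv(c["tool_from_camera"])
u=np.array([np.cos(-.416),np.sin(-.416),0])
for r in(.03,.04,.09,.10):
    X=np.array([.510,-.1738,.076])+r*(np.sin(.45)*u+[0,0,np.cos(.45)]);q=T@np.r_[R.T@(X-p),1]
    px=cv2.projectPoints(q[:3][None],np.zeros(3),np.zeros(3),c["intrinsics"],np.array([c["k1"],0,0,0]))[0].ravel();print(r,px,"in crop",(px[0]-130)*2,px[1]*2-180)
E
```

```text
clock: 8.45
tcp_pos: [0.536, -0.1846, 0.1399]
orientation: [-3.141, -0.439, 2.726]
ft_force: [-2.3, -2.8, -2.4]
finger_gap: 0.0157
grasp_force: 58.8
clock: 9.15
tcp_pos: [0.536, -0.1844, 0.1395]
orientation: [3.141, -0.44, 2.726]
ft_force: [1.2, -0.1, -0.2]
finger_gap: 0.0551
grasp_force: 0.0
clock: 10.05
tcp_pos: [0.5726, -0.2006, 0.2248]
orientation: [3.141, -0.441, 2.726]
ft_force: [-0.0, -0.1, -0.1]
finger_gap: 0.0547
grasp_force: 0.0
0.03 [282.70744773 196.58970452] in crop 305.41489545595994 213.1794090393803
0.04 [282.65397412 200.46388378] in crop 305.30794824800637 220.92776756918857
0.09 [282.32011635 224.68716244] in crop 304.6402327038712 269.3743248856727
0.1 [282.23605473 230.79591183] in crop 304.47210945970187 281.5918236554382
```

View pics/f.png

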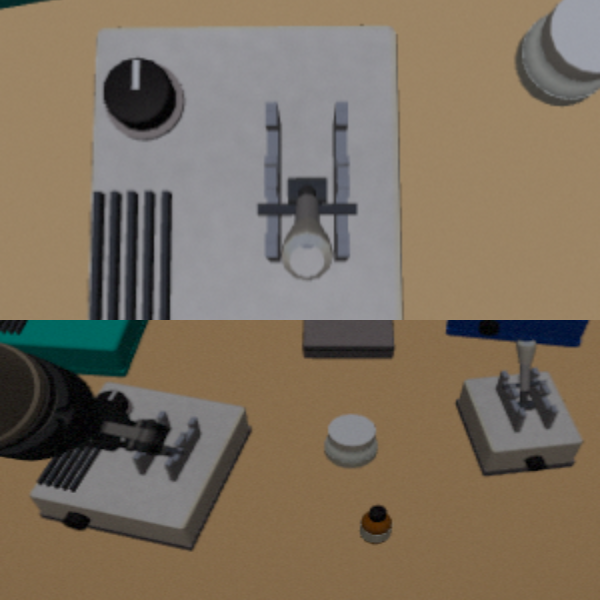

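The wrist view shows the bat leaning back along the tool axis. Its pin is at crop (307,209) and its end at (306,262), which fits a fully sunk bat (predicted rows 213 and 269). The camera supply's bat stands as before, and the gripper is clear with no force on it.

```bash
python3 -c "
from workcell import manip
print(manip.sign_off())"
```

```text
the job is handed in; nothing more can be done
None
```

I pulled out the lamp supply's bat, flipped it to the far side and let it sink into the back notch. The last wrist picture fits it being fully in. I left the camera supply's bat alone, backed the gripper clear and handed the job in at about 10 s; hand-in gave no verdict.

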